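# Seat the painting panel in its jig and snap the toggle clamp shut

## Task

Push the square painting panel along its guides until it sits fully home against the wooden stop below the clamp, then push the clamp's T-handle over past its dead point, away from the panel and down, until it snaps into lock and the pad holds the panel. Only push, with the fingers: do not lift the panel, and leave the jars, tools and other things around the jig where they are.

Things in the scene. Friction and masses are not known exactly. Their poses are not given: they have to be found in the camera images.
- jig: Fixed plywood jig, 400 x 200 mm, 12 mm thick; origin at the centre of its underside. The panel slides along the jig's +x between two wooden guides (16 mm high above the board, inner faces at y = +-76.5 mm, from x = -200 to +50 mm) to a stop across their end. A steel toggle clamp stands behind the stop, in the middle of the board.
- panel: Loose square wooden painting panel, tan top with black leaf motif, 150 x 150 x 22 mm, 0.3 to 0.65 kg, lying on the jig's board between the guides (underside 12 mm, top 34 mm above the table). Origin at the centre of its underside, axes as the jig's. Starts 40 to 80 mm short of the stop; fully home its origin is at x = -25 mm in the jig's frame. Slides with 2 to 8 N.
- stop (a point): Middle of the wooden stop's face, 8 mm above the board, at x = 50 mm in the jig's frame; the stop is 16 mm high above the board. Over it stands the clamp's raised hold-down arm with its rubber pad (x = 40 to 115 mm, up to 130 mm above the table); as the handle goes over, this arm comes down by itself and presses the pad on the panel's edge.
- rear_edge (a point): Middle of the panel's upright rear face (away from the clamp), at half its thickness, 75 mm from the panel's centre: the place to push, along the jig's +x. The board behind it is free.
- handle (a joint): Angle of the clamp's T-handle, rad: 0 open (it stands up, leaning 10 deg from vertical towards the panel), 1.48 locked (it points along the jig's +x, 15 deg above level). A spring drives it back to 0 before the dead point at 0.9 and on to 1.48 after it; pushing the crossbar takes about 4 N at the start, falling to nothing at the dead point.
- crossbar (a point): Centre of the handle's rubber crossbar, 120 mm from the pivot; the bar is 18 mm thick, 70 mm long, and lies across the jig (along the jig's y). About 182 mm above the table when open, 95 mm when locked. Push it from the panel's side over and down.
- pivot (a point): Fixed pivot of the handle, 64 mm above the table, at x = 125 mm, y = 0 in the jig's frame. The handle swings about the jig's y axis, from the jig's +z towards its +x.
- paint_jar: Bystander, to be left alone: capped paint jar, 64 mm across, 75 mm tall; origin at or near the middle of its underside.
- tape_roll: Bystander, to be left alone: roll of masking tape lying flat, 90 mm across, 25 mm tall; origin at or near the middle of its underside.
- medium_bottle: Bystander, to be left alone: bottle, 50 mm across, 120 mm tall; origin at or near the middle of its underside.
- mix_cup: Bystander, to be left alone: open grey mixing cup, 70 mm across, 70 mm tall; origin at or near the middle of its underside.
- brush: Bystander, to be left alone: paint brush, lying flat along its x across the end of the jig's board, beneath where the locked handle ends up; origin at or near the middle of its underside.
- palette_knife: Bystander, to be left alone: palette knife, 200 mm long, lying flat along its x on the table, across the open end of the jig; origin at or near the middle of its underside.
- pigment_tin: Bystander, to be left alone: small tin, 68 mm across, 60 mm tall; origin at or near the middle of its underside.
Things that resemble listed ones, but are neither listed nor needed, are in the scene too. Leave any orange or yellow look-alike of the panel alone.

How it is judged:
By the outcome, as a careful person would: the job done as asked, in the order asked, and still so for the second after the job is handed in, with the robot touching nothing.
It also fails if it takes over 53 s, if anything falls off the work surface, if the arm or the gripper's body presses on something with over 40 N, if the wrist force passes 120 N, or if a joint passes its speed limit or range.

## Robot

A 7-joint arm with a two-finger parallel gripper is mounted at the origin on the work surface. World frame = base frame: x ahead of the robot, y to its left, z up, the work surface at z = 0. Lengths are in m, angles in rad, forces in N, time in s.
With the tool pointing down it reaches from about 0.425 to 0.925 m from the base axis. Payload 6.8 kg.
Tool frame: the origin (TCP) lies midway between the tips of the shut fingers; the grasp point (between the pads) lies 19 mm behind it; z points along the fingers, y is the direction in which the jaws open and shut (so a half turn about z gives the same grasp; the last joint's range is limited). The gripper opens to 85 mm and grips with 20 to 120 N. Pads are 22 mm wide; open, the fingers measure 114 mm over their backs; the gripper's body (76 mm by 85 mm) begins 54 mm behind the grasp point. The pads swing forward as they close: fully open they stand 13 mm farther back than shut.
Start: joints at [1.066, 0.477, 0.022, 1.555, -0.011, 1.109, -0.083], TCP at [0.261, -0.623, 0.198] pointing down, gripper open.
Joint ranges: [-2.96, 2.96], [-0.34, 2.1], [-1.41, 1.46], [0.24, 2.44], [-1.37, 4.51], [0.17, 1.92], [-2.96, 2.96]. Speed limits (rad/s): [2.39, 2.39, 3.14, 3.14, 3.14, 3.14, 3.14].

## Interface

Orientations are given as a unit quaternion [w, x, y, z].
In Python, from station import * gives the robot as it stands. The module is installed in compiled form; this text tells all that it offers.
- The arm moves only by the tool jog_arm, never from a script. Its arguments are lists of equal length, an entry for each row: "dp": the shift along the tool's x, y, z in units of 25 mm (1.0 is 25 mm), a list of three; "angular": the turn, a rotation vector about the tool's x, y, z in units of 5 degrees (1.0 is 5 degrees), a list of three; "claw": the finger opening in mm, from 0 to 85.4. A call has exactly 5 rows; each row is the pose to reach, as a shift and turn from the pose commanded when the call began, along the tool's axes at that moment; what a row does not reach only later rows make up. A row lasts 1/10 s, in which the tool goes at most 50 mm and 8.59 degrees, less where a joint would pass 70% of its speed; a pose out of reach is approached as far as the arm can. A call with a gripper value outside its range is refused whole. The fingers move at their own pace and stop on an object; "grip_force" is the grip in N (left out, the last holds). Time passes only in rows, so rows that repeat a pose let the fingers close, or fill a call up. It gives the time, the measured TCP pose, the force and the opening at its end, in the units of the state.
- get_obs(): the state, without advancing time (a new reading comes with each control period).
- read_camera(name): name is "side" or "top" or "wrist"; returns a dict with "pixels" (400x640x3 uint8, blue, green, red), "camera_matrix" (3x3 intrinsics, pixels), "rvec" (rotation vector, rad) and "tvec" (3), from world to camera coordinates, as OpenCV has them. Camera axes: x right, y down, z forward; pixel columns grow to the right and rows downward; lengths in m; the calibration is good to about 2 mm. A picture is of the moment at which its call begins. There is no depth.
- hand_in(): hands the job in, once; it reports no verdict.
The state is a dict: "t": time; "q": joint angles; "joint_vel": joint speeds; "joint_torque": joint torques, N m; "eef_pos": TCP position; "tool_rot": TCP orientation; "contact_force": force on the tool from outside, world axes, zero at the start; "torque": the same for the moment, N m; "gripper_width": opening from 0.0 (shut) to 1.0 (fully open).
Only numpy, scipy, OpenCV 4.12 (cv2) and the standard library are available. Lean on these libraries where they do the work, as an engineer would, in place of code of your own. Each camera call takes 0.05 s, during which the arm holds its last target.

## Working session

There is one attempt and no reset: what is moved stays moved. The work goes in short steps, Python scripts to look and compute and a tool call to move; the robot and the scene stay as the last step left them, time stands still between calls to the robot, and variables do not carry over. Pictures are saved under pics/ and viewed, and the job is handed in when it is done.

Besides the shell and the picture viewer there is one more tool, called after "Emit:" by a JSON object that holds its "op" and its "data". jog_arm: Moves the arm, as the interface text tells. Its arguments: {"type":"object","properties":{"dp":{"type":"array","items":{"type":"array","items":{"type":"number"}}},"angular":{"type":"array","items":{"type":"array","items":{"type":"number"}}},"claw":{"type":"array","items":{"type":"number"}},"grip_force":{"type":"number"}},"required":["dp","angular","claw"]}

```bash
mkdir -p pics
python3 - <<'E'
from station import *
import cv2
o=get_obs(); print({k:o[k] for k in ('t','eef_pos','tool_rot','contact_force','gripper_width')})
for n in ('side','top','wrist'):
    r=read_camera(n); cv2.imwrite(f'pics/{n}0.png',r['pixels']); print(n,r['camera_matrix'],r['rvec'],r['tvec'])
    import pickle; pickle.dump(r,open(f'{n}0.pkl','wb'))
E
```

```text
{'t': 0.0, 'eef_pos': array([ 0.26058395, -0.62196302,  0.19653523]), 'tool_rot': array([-8.80411912e-04,  9.80375674e-01,  1.97136247e-01, -2.50902402e-04]), 'contact_force': array([-0.10709099, -0.24306336, -0.76781202]), 'gripper_width': 0.9985896808099074}
side [[434.76292767   0.         319.72335783]
 [  0.         434.76292767 197.09134216]
 [  0.           0.           1.        ]] [ 0.27209931 -2.65212857  1.49323706] [0.51693174 0.17956794 1.14212161]
top [[516.60464085   0.         317.10629572]
 [  0.         516.60464085 205.02494349]
 [  0.           0.           1.        ]] [ 2.16248531 -2.06037833  0.21712047] [-0.06163796  0.54398886  1.75033888]
wrist [[356.10110846   0.         316.52492771]
 [  0.         356.10110846 198.26404441]
 [  0.           0.           1.        ]] [-2.37798019  1.58052803  0.26637733] [-0.67378871 -0.04295119  0.38108676]
```

View pics/side0.png

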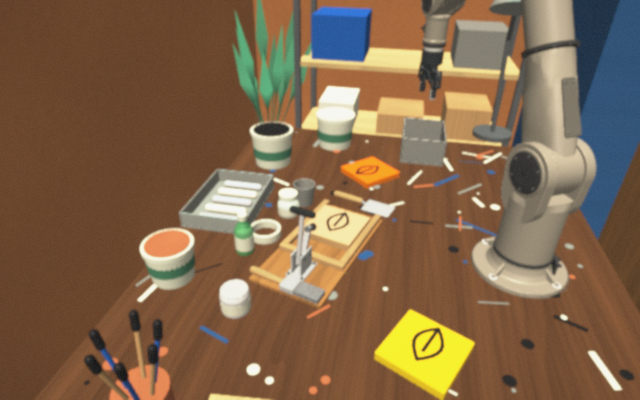

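View pics/top0.png

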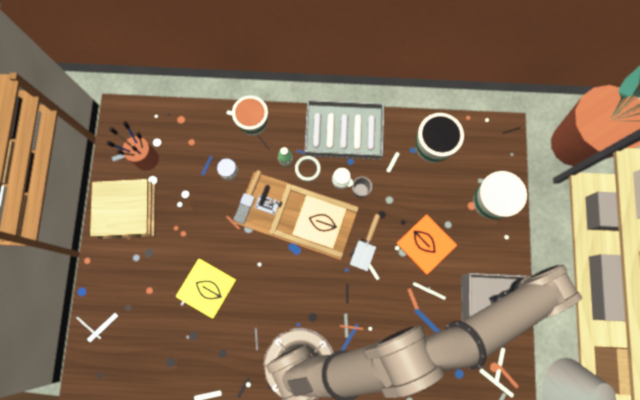

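View pics/wrist0.png

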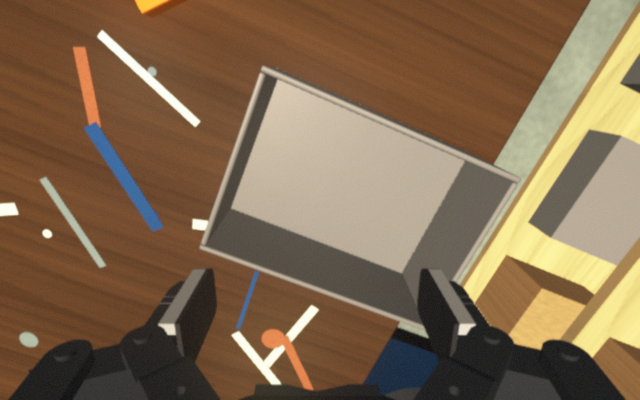

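The top view shows the jig around (240–357, 170–258), with the tan panel at (320,222) and the clamp at (267,200). The palette knife is at (366,245), and the robot base is at about (300,365). I'll enlarge both views to measure.

Run:
```python
import pickle,cv2
t=pickle.load(open('top0.pkl','rb'))['pixels'];s=pickle.load(open('side0.pkl','rb'))['pixels']
cv2.imwrite('pics/topz.png',cv2.resize(t[150:270,225:385],None,fx=5,fy=5,interpolation=cv2.INTER_CUBIC))
cv2.imwrite('pics/sidez.png',cv2.resize(s[170:310,220:410],None,fx=4,fy=4,interpolation=cv2.INTER_CUBIC))
```

```text
(no output)
```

View pics/topz.png

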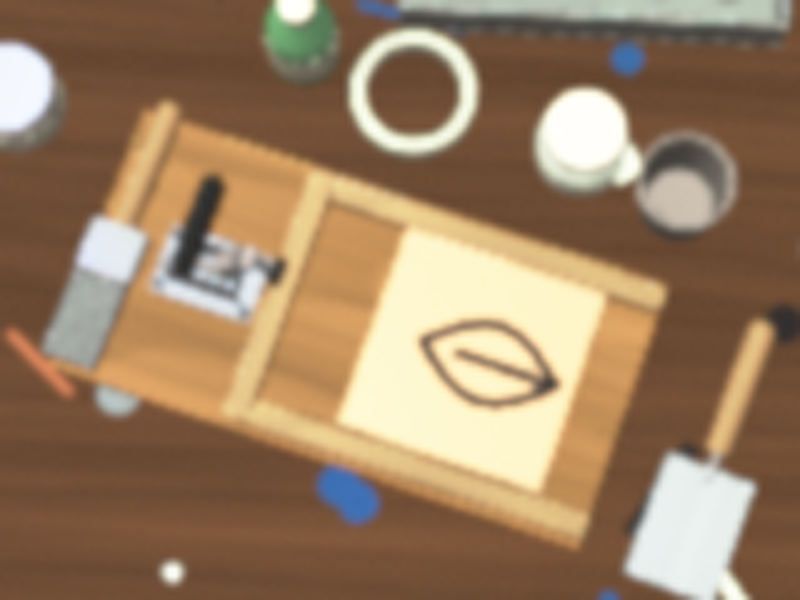

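View pics/sidez.png

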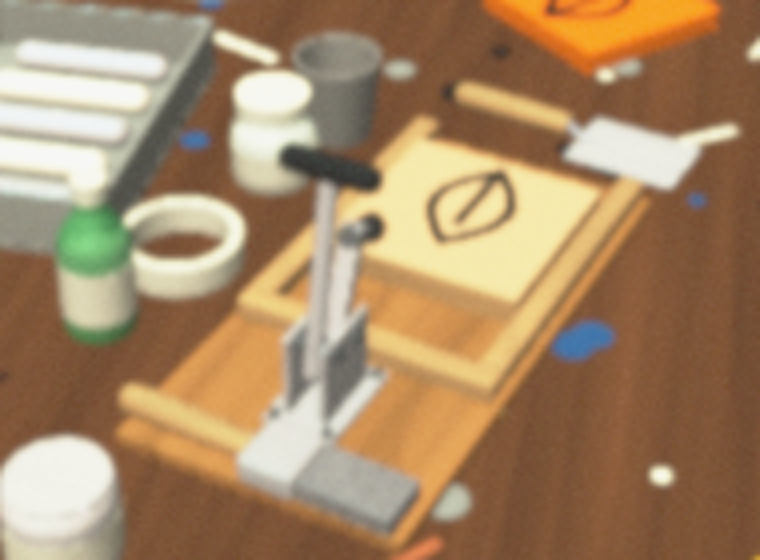

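The zoomed views show these positions:
- **Top zoom:** panel corners at about (408,222), (608,295), (545,492) and (338,423). The crossbar runs from (213,182) to (182,272).
- **Side zoom:** the crossbar runs from (285,156) to (378,180). The clamp arm's pad is at (365,228).

Next I'll measure the panel with masks and triangulate the points.

```bash
cat > h.py <<'E'
import numpy as np,cv2,pickle
def cam(r):
    R,_=cv2.Rodrigues(np.array(r['rvec'],float)); return np.array(r['camera_matrix']),R,np.array(r['tvec'],float).reshape(3)
def plane(r,px,z):
    K,R,t=cam(r); px=np.atleast_2d(px).astype(float); c=-R.T@t
    d=np.c_[px,np.ones(len(px))]@np.linalg.inv(K).T@R
    return c+d*((z-c[2])/d[:,2])[:,None]
def tri(r1,p1,r2,p2):
    P=[]
    for r in(r1,r2):
        K,R,t=cam(r);P.append(K@np.c_[R,t])
    X=cv2.triangulatePoints(P[0],P[1],np.atleast_2d(p1).astype(float).T,np.atleast_2d(p2).astype(float).T); X=(X[:3]/X[3]).T
    e=[np.linalg.norm(proj(r,X)-np.atleast_2d(p),axis=1) for r,p in((r1,p1),(r2,p2))]
    return X,e
def proj(r,X):
    K,R,t=cam(r); return cv2.projectPoints(np.atleast_2d(X).astype(float),R,t,K,None)[0].reshape(-1,2)
def quad(mask,near):
    cs,_=cv2.findContours(mask,cv2.RETR_EXTERNAL,cv2.CHAIN_APPROX_NONE)
    c=[c for c in cs if cv2.pointPolygonTest(c,near,False)>=0][0]; c=cv2.convexHull(c)
    for e in np.arange(.01,.1,.005):
        q=cv2.approxPolyDP(c,e*cv2.arcLength(c,True),True)
        if len(q)<=4:return q.reshape(-1,2),cv2.contourArea(c)
E
python3 - <<'E'
from h import *
np.set_printoptions(precision=4,suppress=True)
T=pickle.load(open('top0.pkl','rb'));S=pickle.load(open('side0.pkl','rb'))
hsv=cv2.cvtColor(T['pixels'],cv2.COLOR_BGR2HSV); print('panel hsv',hsv[210,300],hsv[240,325],'guide',hsv[235,290],hsv[202,340],'board',hsv[210,290])
print(proj(T,[[0,0,0],[.6,0,0]]))
tz=lambda a:np.array(a)/5+[225-.4,150-.4]
sz=lambda a:np.array(a)/4+[220-.375,170-.375]
pt=tz([[408,224],[606,296],[545,490],[338,421]])
P=plane(T,pt,.034); print('panel',P,'sides',np.linalg.norm(P-np.roll(P,1,0),axis=1),'c',P.mean(0))
ps=sz([[428,133],[603,190],[517,296]]) # side corners: far-left, right(far), near-right
X,e=tri(T,pt[[1,2,3]],S,ps);print('panel tri',X,e)
bt=tz([[213,182],[182,272]]);bs=sz([[288,157],[374,180]])
print('bar',*tri(T,bt,S,bs))
J=plane(T,tz([[666,285],[580,550],[45,365],[145,108]]),[.012]) ; print('jig corners',J,np.linalg.norm(J-np.roll(J,1,0),axis=1),J.mean(0))
G=plane(T,tz([[665,292],[590,525],[322,180],[235,410]]),.028);print('guide',G)
E
```

```text
panel hsv [ 17 116 225] [ 26  48 254] guide [ 18 112 226] [ 19 109 224] board [ 15 141 205]
[[298.9141 365.5808]
 [308.0451 193.2795]]
panel [[ 0.5877  0.0055  0.034 ]
 [ 0.5423 -0.1372  0.034 ]
 [ 0.4025 -0.0998  0.034 ]
 [ 0.444   0.047   0.034 ]] sides [0.1496 0.1497 0.1447 0.1525] c [ 0.4941 -0.0461  0.034 ]
panel tri [[ 0.5381 -0.137   0.0387]
 [ 0.4001 -0.0997  0.0307]
 [ 0.4418  0.0469  0.0359]] [array([0.9011, 0.8142, 0.5266]), array([1.478 , 1.3648, 0.9773])]
bar [[0.5742 0.1301 0.18  ]
 [0.5152 0.1463 0.1815]] [array([0.5852, 0.1509]), array([1.1419, 0.2984])]
jig corners [[ 0.557  -0.1809  0.012 ]
 [ 0.3643 -0.1267  0.012 ]
 [ 0.4773  0.2587  0.012 ]
 [ 0.6698  0.2015  0.012 ]] [0.3987 0.2002 0.4016 0.2008] [0.5171 0.0381 0.012 ]
guide [[ 0.5485 -0.1792  0.028 ]
 [ 0.3803 -0.1323  0.028 ]
 [ 0.6184  0.0689  0.028 ]
 [ 0.4492  0.1201  0.028 ]]
```

Jig pose: centre (0.517, 0.038), x axis at 73.6°. The side lengths come out right (399–402 × 200 mm), the panel is about 62 mm short of the stop, and the bar triangulates to z = 0.181. Next I need a helper that turns jig-frame targets into jog units.

```bash
cat >> h.py <<'E'
from scipy.spatial.transform import Rotation as Ro
C=np.array([.5171,.0381,0]); A=np.deg2rad(73.6)
JX=np.array([np.cos(A),np.sin(A),0]);JY=np.array([-np.sin(A),np.cos(A),0]);JZ=np.array([0,0,1.])
def w(p): return C+p[0]*JX+p[1]*JY+p[2]*JZ
def j(p): d=np.asarray(p)-C; return np.array([d@JX,d@JY,d[2]])
RT=np.column_stack([JX,-JY,-JZ])
def go(*ps):
    from station import get_obs
    np.set_printoptions(precision=3,suppress=True)
    o=get_obs(); q=o['tool_rot']; R=Ro.from_quat([q[1],q[2],q[3],q[0]])
    print('t',o['t'],'jig',j(o['eef_pos']),'F',o['contact_force'],'F jig x',o['contact_force']@JX)
    for p in ps:
        print('target',p,'dp',R.inv().apply(w(p)-o['eef_pos'])/.025,'ang',np.rad2deg((R.inv()*Ro.from_matrix(RT)).as_rotvec())/5)
E
python3 -c "
from h import *
go((-.182,0,.15),(-.182,0,.02))"
```

```text
t 0.15 jig [-0.706  0.06   0.197] F [ 0.012  0.222 -0.047] F jig x 0.21681889971939097
target (-0.182, 0, 0.15) dp [ 15.071 -14.742   1.89 ] ang [ -0.016  -0.007 -10.173]
target (-0.182, 0, 0.02) dp [ 15.071 -14.734   7.09 ] ang [ -0.016  -0.007 -10.173]
```

Emit:
{"op": "jog_arm", "data": {"dp": [[1.0,-1.0,0],[2.3,-2.3,0],[3.6,-3.6,0],[4.9,-4.9,0],[6.0,-6.0,0]], "angular": [[0,0,-0.7],[0,0,-1.6],[0,0,-2.5],[0,0,-3.4],[0,0,-4.2]], "claw": [0,0,0,0,0]}}

```text
t: 0.65
eef_pos: [0.342, -0.4236, 0.1973]
tool_rot: [-0.0, 0.927, 0.374, 0.0]
contact_force: [1.3, -0.8, 0.1]
gripper_width: 0.145
```

```bash
python3 -c "
from h import *
go((-.182,0,.15),(-.182,0,.02))"
```

```text
t 0.65 jig [-0.492  0.038  0.197] F [ 1.278 -0.794  0.104] F jig x -0.4008030193852508
target (-0.182, 0, 0.15) dp [11.536 -4.826  1.9  ] ang [-0.004 -0.005 -5.923]
target (-0.182, 0, 0.02) dp [11.535 -4.824  7.1  ] ang [-0.004 -0.005 -5.923]
```

Emit:
{"op": "jog_arm", "data": {"dp": [[1.7,-0.7,0],[3.4,-1.4,0],[5.1,-2.1,0],[6.8,-2.8,0],[8.4,-3.5,0]], "angular": [[0,0,-0.9],[0,0,-1.8],[0,0,-2.7],[0,0,-3.6],[0,0,-4.5]], "claw": [0,0,0,0,0]}}

```text
t: 1.15
eef_pos: [0.433, -0.2159, 0.1976]
tool_rot: [0.0, 0.837, 0.548, 0.0]
contact_force: [0.3, -0.6, 0.4]
gripper_width: 0.004
```

```bash
python3 -c "
from h import *
go((-.182,0,.15),(-.182,0,.02))"
```

```text
t 1.15 jig [-0.267  0.009  0.198] F [ 0.257 -0.604  0.425] F jig x -0.5069282288276703
target (-0.182, 0, 0.15) dp [ 3.435 -0.07   1.903] ang [ 0.004  0.001 -1.432]
target (-0.182, 0, 0.02) dp [ 3.435 -0.071  7.103] ang [ 0.004  0.001 -1.432]
```

Emit:
{"op": "jog_arm", "data": {"dp": [[1.2,0,0.5],[2.4,0,1.0],[3.4,0,1.5],[3.4,0,1.9],[3.4,0,1.9]], "angular": [[0,0,-0.5],[0,0,-1.0],[0,0,-1.4],[0,0,-1.4],[0,0,-1.4]], "claw": [0,0,0,0,0]}}

```text
t: 1.65
eef_pos: [0.4656, -0.1397, 0.1486]
tool_rot: [-0.001, 0.802, 0.597, -0.001]
contact_force: [-0.1, 0.5, 1.3]
gripper_width: -0.005
```

```bash
python3 -c "
from h import *
from station import *
go((-.182,0,.02))
r=read_camera('wrist');cv2.imwrite('pics/wrist1.png',r['pixels']);pickle.dump(r,open('wrist1.pkl','wb'))
r=read_camera('side');cv2.imwrite('pics/side1.png',r['pixels'])"
```

```text
t 1.65 jig [-0.185 -0.001  0.149] F [-0.142  0.466  1.252] F jig x 0.4070392034772657
target (-0.182, 0, 0.02) dp [ 0.124 -0.016  5.145] ang [-0.034  0.003 -0.063]
```

View pics/wrist1.png

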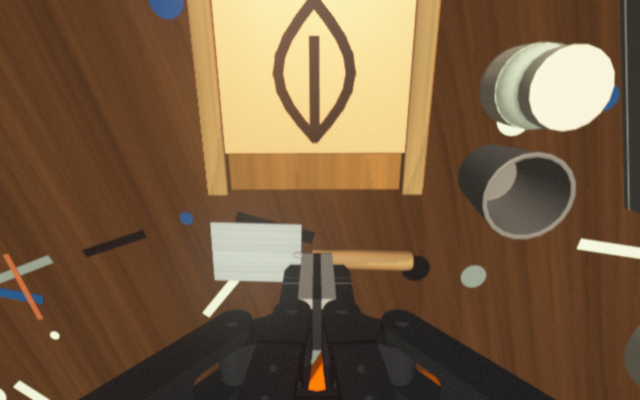

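View pics/side1.png

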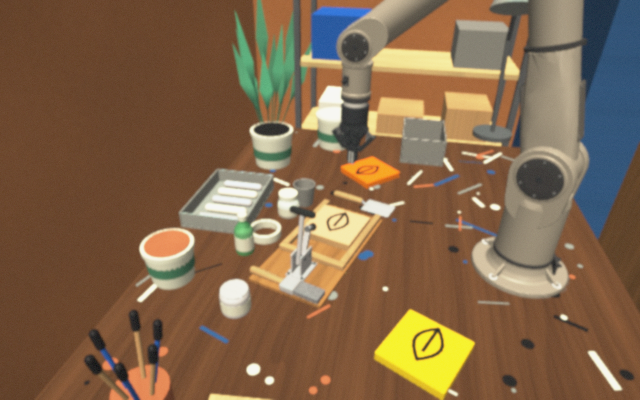

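The wrist view shows the panel's rear top edge from (225,154) to (407,154), the board end at row ~190, and the palette knife at (300,255). I'll check these in the jig frame.

```bash
python3 -c "
from h import *
r=pickle.load(open('wrist1.pkl','rb'));T=pickle.load(open('top0.pkl','rb'))
for P in plane(r,[[225,154],[407,154]],.034): print('rear',j(P))
for P in plane(r,[[230,189],[400,189]],.012): print('end',j(P))
for P in plane(r,[[207,194],[423,194]],.028): print('guide end',j(P))
for P in plane(r,[[212,223],[303,225],[413,262]],.01): print('knife',j(P))
pt=np.array([[606,296],[545,490]])/5+[224.6,149.6]
X,e=tri(T,pt,r,[[407,154],[225,154]]); print([j(x) for x in X],e)
go((-.182,0,.02))
"
```

```text
rear [-0.1621052   0.07574143  0.034     ]
rear [-0.16274748 -0.07502872  0.034     ]
end [-0.19940857  0.07986569  0.012     ]
end [-0.20001521 -0.07667657  0.012     ]
guide end [-0.19892445  0.09632568  0.028     ]
guide end [-0.19964851 -0.0933107   0.028     ]
knife [-0.23411796  0.10052893  0.01      ]
knife [-0.23650006  0.01329233  0.01      ]
knife [-0.27682221 -0.09547818  0.01      ]
[array([-0.16101543, -0.07221702,  0.04257229]), array([-0.16334286,  0.07260933,  0.04097894])] [array([0.09183027, 0.42930453]), array([0.81798342, 3.76095692])]
t 1.75 jig [-0.186 -0.002  0.15 ] F [-0.299 -0.789 -0.592] F jig x -0.8419229336397768
target (-0.182, 0, 0.02) dp [ 0.172 -0.069  5.197] ang [-0.008  0.006 -0.093]
```

Emit:
{"op": "jog_arm", "data": {"dp": [[0.1,-0.05,1.5],[0.1,-0.05,3.0],[0.1,-0.05,4.3],[0.1,-0.05,5.0],[0.1,-0.05,5.1]], "angular": [[0,0,0],[0,0,0],[0,0,0],[0,0,0],[0,0,0]], "claw": [0,0,0,0,0]}}

```text
t: 2.25
eef_pos: [0.4647, -0.1383, 0.021]
tool_rot: [-0.001, 0.803, 0.596, -0.001]
contact_force: [0.3, -0.3, 0.8]
gripper_width: 0.001
```

```bash
python3 -c "
from h import *
go((-.111,0,.02))"
```

```text
t 2.25 jig [-0.184  0.     0.021] F [ 0.322 -0.26   0.845] F jig x -0.15822834906391492
target (-0.111, 0, 0.02) dp [ 2.922 -0.005  0.039] ang [-0.037  0.008 -0.097]
```

Pushing gently along jig +x, stopping short of home at first.

Emit:
{"op": "jog_arm", "data": {"dp": [[0.4,0,0],[0.8,0,0],[1.2,0,0],[1.6,0,0],[2.0,0,0]], "angular": [[0,0,0],[0,0,0],[0,0,0],[0,0,0],[0,0,0]], "claw": [0,0,0,0,0]}}

```text
t: 2.75
eef_pos: [0.4815, -0.0883, 0.0231]
tool_rot: [0.0, 0.802, 0.597, 0.0]
contact_force: [0.7, 0.3, 1.1]
gripper_width: 0.0
```

```bash
python3 -c "
from h import *
go((-.111,0,.02))"
```

```text
t 2.75 jig [-0.131 -0.002  0.023] F [0.682 0.278 1.092] F jig x 0.45918249139158107
target (-0.111, 0, 0.02) dp [ 0.812 -0.065  0.125] ang [ 0.014 -0.002 -0.065]
```

Emit:
{"op": "jog_arm", "data": {"dp": [[0.15,0,0.05],[0.3,0,0.05],[0.45,0,0.05],[0.6,0,0.05],[0.7,0,0.05]], "angular": [[0,0,0],[0,0,0],[0,0,0],[0,0,0],[0,0,0]], "claw": [0,0,0,0,0]}}

```text
t: 3.25
eef_pos: [0.4858, -0.0726, 0.0212]
tool_rot: [-0.0, 0.803, 0.596, -0.0]
contact_force: [1.1, -0.2, -0.0]
gripper_width: -0.002
```

```bash
python3 -c "
from h import *
from station import *
go((-.111,0,.02))
r=read_camera('wrist');cv2.imwrite('pics/wrist2.png',r['pixels']);pickle.dump(r,open('wrist2.pkl','wb'))
r=read_camera('top');cv2.imwrite('pics/top2.png',cv2.resize(r['pixels'][150:270,225:385],None,fx=5,fy=5))"
```

```text
t 3.25 jig [-0.115 -0.001  0.021] F [ 1.078 -0.185 -0.012] F jig x 0.12734365310532486
target (-0.111, 0, 0.02) dp [ 0.16  -0.049  0.048] ang [-0.001  0.    -0.076]
```

View pics/wrist2.png

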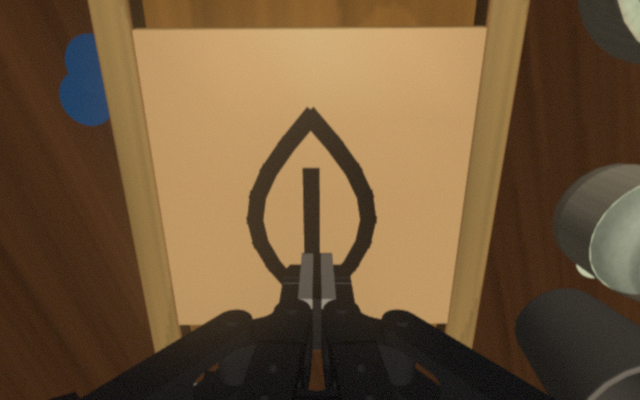

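View pics/top2.png

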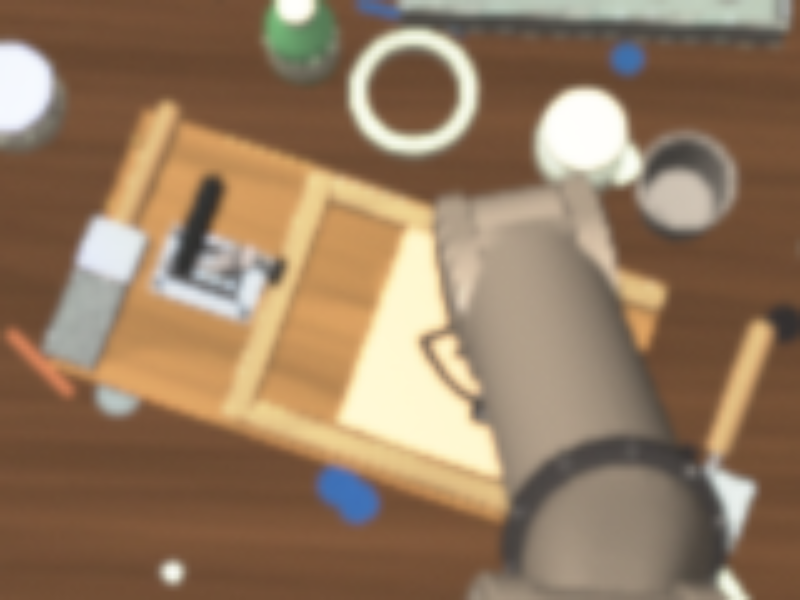

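The panel hasn't moved: its front edge is still at (408,224)–(338,421) in the top zoom, and there was no contact force. I need to know where the fingertips are relative to it.

```bash
python3 -c "
from h import *
from station import *
r=pickle.load(open('wrist2.pkl','rb'));r1=pickle.load(open('wrist1.pkl','rb'))
o=get_obs();print(o['eef_pos'],'tcp px',proj(r,o['eef_pos']))
for rr in (r1,r):
  K,R,t=cam(rr);print('cam',-R.T@t,'jig',j(-R.T@t))
for z in (.034,.05,.012):
  for P in plane(r,[[135,28],[485,27],[445,325]],z): print(z,j(P))
X,e=tri(r1,[[407,154]],r,[[447,325]]);print(j(X[0]),e)
q=read_camera('side');cv2.imwrite('pics/side2.png',cv2.resize(q['pixels'][90:290,240:440],None,fx=3,fy=3))
"
```

```text
[ 0.48587524 -0.0723982   0.02125549] tcp px [[317.1387549  238.31647685]]
cam [ 0.48992741 -0.05964117  0.32493644] jig [-0.10143642 -0.00152934  0.32493644]
cam [0.50973328 0.00757569 0.19755765] jig [-0.03136233 -0.00155128  0.19755765]
0.034 [-0.0118481   0.07419814  0.034     ]
0.034 [-0.01238362 -0.07175633  0.034     ]
0.034 [-0.16187965 -0.07164756  0.034     ]
0.05 [-0.01375708  0.06678797  0.05      ]
0.05 [-0.01424021 -0.06488853  0.05      ]
0.05 [-0.14911182 -0.0647904   0.05      ]
0.012 [-0.00922326  0.08438713  0.012     ]
0.012 [-0.00983081 -0.08119955  0.012     ]
0.012 [-0.17943543 -0.08107615  0.012     ]
[-0.1634604  -0.07468003  0.0316885 ] [array([1.17200207]), array([1.74784198])]
```

View pics/side2.png

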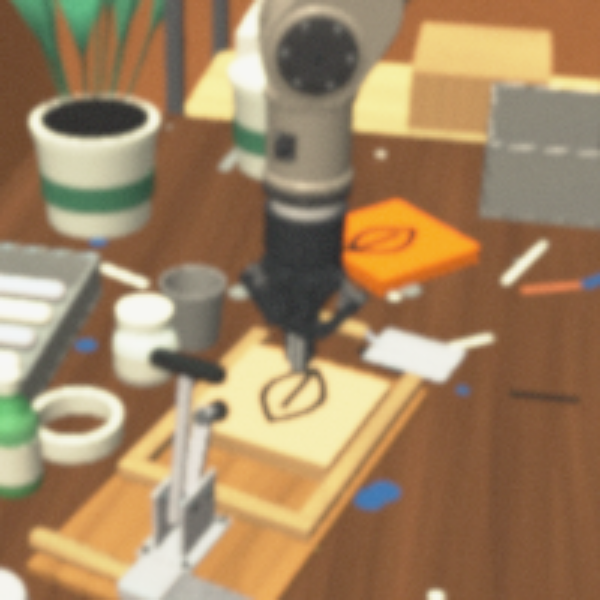

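```bash
python3 -c "
from h import *
from station import *
r=pickle.load(open('wrist2.pkl','rb'));S=pickle.load(open('side0.pkl','rb'))
p=get_obs()['eef_pos']
for b in (0,.01,.015,.02,.03):
  X=p+[0,0,b];print(b,proj(r,X),'fwd edge',proj(r,X+.011*JX),'side',proj(S,X), (proj(S,X)-[240,90])*3)
im=r['pixels'];cv2.imwrite('pics/w2z.png',cv2.resize(im[220:340,240:400],None,fx=5,fy=5,interpolation=cv2.INTER_CUBIC))
"
```

```text
0 [[317.10350682 238.79913944]] fwd edge [[316.98720052 220.09309472]] side [[338.59979554 221.0269611 ]] [[295.79938663 393.08088329]]
0.01 [[317.11939808 247.13519824]] fwd edge [[316.99732305 227.61526874]] side [[338.72010087 218.18957896]] [[296.16030261 384.56873689]]
0.015 [[317.12797099 251.63227982]] fwd edge [[317.00279198 231.67929051]] side [[338.78062486 216.76213024]] [[296.34187458 380.28639072]]
0.02 [[317.13700729 256.3724448 ]] fwd edge [[317.00856266 235.96755579]] side [[338.84139844 215.32879492]] [[296.52419532 375.98638476]]
0.03 [[317.15662897 266.66536703]] fwd edge [[317.02111506 245.29539195]] side [[338.96370058 212.44431824]] [[296.89110175 367.33295472]]
```

View pics/w2z.png

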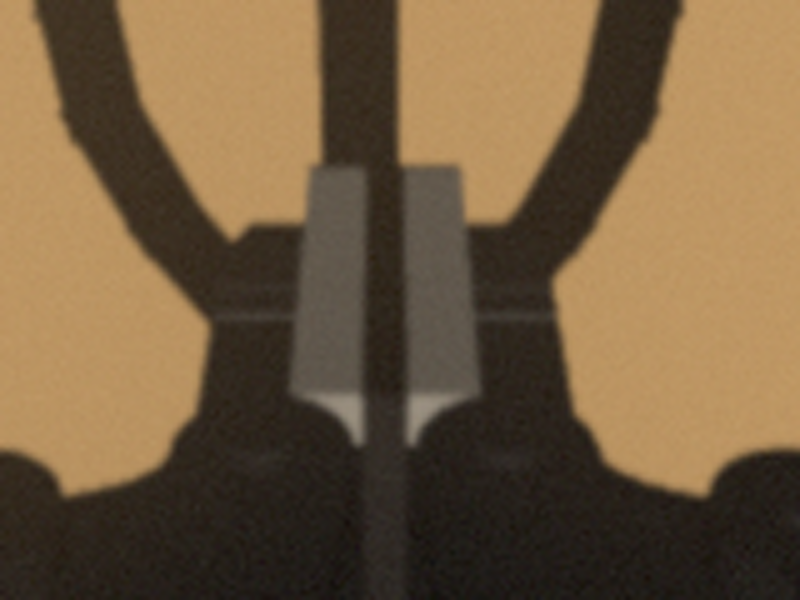

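```bash
python3 -c "
from h import *
from station import *
q=read_camera('side');pickle.dump(q,open('side2.pkl','wb'));cv2.imwrite('pics/side2z.png',cv2.resize(q['pixels'][170:250,290:390],None,fx=8,fy=7,interpolation=cv2.INTER_CUBIC))
print(get_obs())
"
```

```text
{'t': 3.45, 'q': array([ 0.30736   ,  0.4591789 , -0.34651956,  2.10795346,  0.26416445,
        0.61502505, -0.51598362]), 'joint_vel': array([0.00229075, 0.000664  , 0.00355918, 0.0010752 , 0.00113676,
       0.00013723, 0.00167426]), 'joint_torque': array([-1.96686261e-01, -4.69358253e+01, -3.01910833e+00, -1.75519019e+01,
       -1.69986917e-03, -9.20749269e-03, -7.72899570e-03]), 'eef_pos': array([ 0.48566892, -0.07286021,  0.02122824]), 'tool_rot': array([ 1.02950236e-05,  8.02708622e-01,  5.96371411e-01, -9.22059764e-05]), 'contact_force': array([-0.5992313 ,  0.02318832,  0.14810681]), 'torque': array([-0.01699977, -0.02916696, -0.00872229]), 'gripper_width': -0.0003371180690651313}
```

View pics/side2z.png

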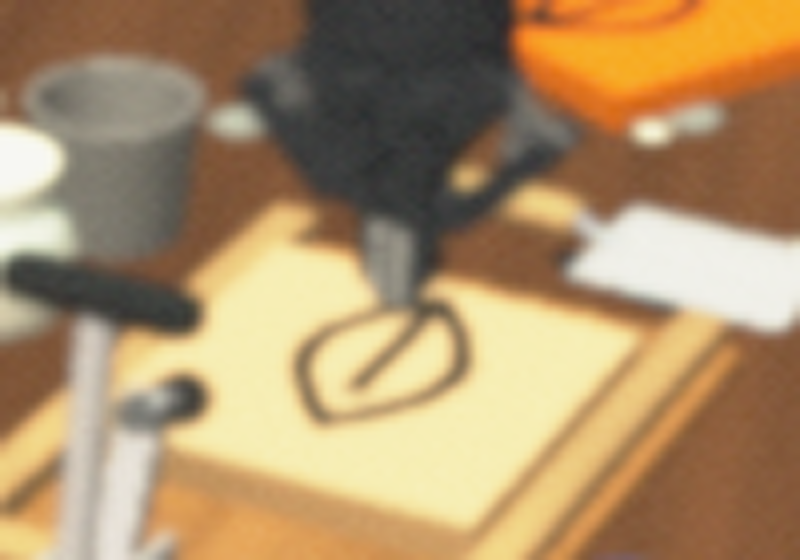

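```bash
python3 -c "
from h import *
r=pickle.load(open('wrist2.pkl','rb'));S=pickle.load(open('side2.pkl','rb'))
X,e=tri(r,[[317,253.3],[302,253.3],[332,253.3]],S,[[338.9,213.3],[341.5,213.6],[336.2,212.7]]);print(X,[j(x) for x in X],e)
"
```

```text
[[ 0.48612452 -0.06655901  0.05174335]
 [ 0.47887541 -0.06465283  0.05263517]
 [ 0.49361769 -0.06784571  0.05219093]] [array([-0.10914652,  0.00016564,  0.05174335]), array([-0.10936461,  0.007658  ,  0.05263517]), array([-0.10826522, -0.00738596,  0.05219093])] [array([3.81445049, 5.84620295, 1.77860281]), array([0.41009349, 0.63000967, 0.18941614])]
```

The tips triangulate to z ≈ 0.045–0.052, so they really sit about 25–30 mm above the reported TCP and passed over the panel without touching it. I'll back off behind the panel and come down in guarded steps, checking by camera and force.

Emit:
{"op": "jog_arm", "data": {"dp": [[-0.3,-0.02,-0.8],[-1.0,-0.03,-0.8],[-1.9,-0.05,-0.8],[-2.7,-0.05,-0.5],[-2.9,-0.05,0.0]], "angular": [[0,0,0],[0,0,0],[0,0,0],[0,0,0],[0,0,0]], "claw": [0,0,0,0,0]}}

```text
t: 3.95
eef_pos: [0.4633, -0.1446, 0.0214]
tool_rot: [0.001, 0.804, 0.595, -0.0]
contact_force: [-0.7, -0.6, -0.4]
gripper_width: 0.002
```

Emit:
{"op": "jog_arm", "data": {"dp": [[0,0,0.1],[0,0,0.2],[0,0,0.3],[0,0,0.4],[0,0,0.4]], "angular": [[0,0,0],[0,0,0],[0,0,0],[0,0,0],[0,0,0]], "claw": [0,0,0,0,0]}}

```text
t: 4.45
eef_pos: [0.4638, -0.1411, 0.0111]
tool_rot: [-0.0, 0.802, 0.597, 0.0]
contact_force: [-0.9, 0.0, -0.2]
gripper_width: -0.004
```

```bash
python3 -c "
from h import *
from station import *
go((-.186,0,.0))
q=read_camera('side');pickle.dump(q,open('side3.pkl','wb'));cv2.imwrite('pics/side3z.png',cv2.resize(q['pixels'][170:250,290:390],None,fx=8,fy=7,interpolation=cv2.INTER_CUBIC))
r=read_camera('wrist');cv2.imwrite('pics/wrist3.png',r['pixels']);pickle.dump(r,open('wrist3.pkl','wb'))
"
```

```text
t 4.45 jig [-0.187  0.001  0.011] F [-0.886  0.005 -0.248] F jig x -0.2451418820600604
target (-0.186, 0, 0.0) dp [0.037 0.022 0.443] ang [-0.002 -0.002 -0.061]
```

View pics/side3z.png

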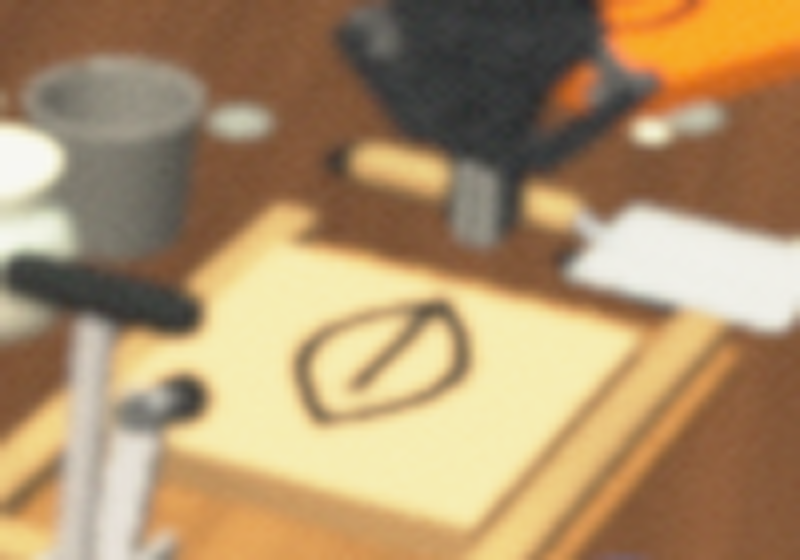

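View pics/wrist3.png

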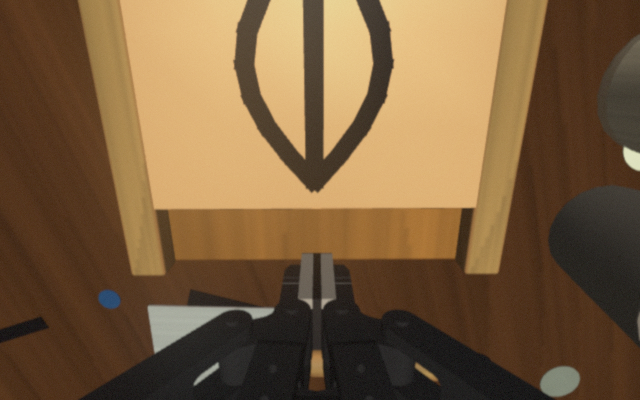

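```bash
python3 -c "
from h import *
from station import *
r=pickle.load(open('wrist3.pkl','rb'));S=pickle.load(open('side3.pkl','rb'))
p=get_obs()['eef_pos']
for b in (0,.01,.02,.025,.03,.035):
  X=p+[0,0,b];print(round(X[2],3),'wrist front',proj(r,X+.011*JX),proj(r,X+.006*JX),'side',proj(S,X),proj(S,X+.011*JX))
"
```

```text
0.011 wrist front [[317.17183343 220.19855248]] [[317.21408093 228.7900101 ]] side [[349.15746453 212.12486224]] [[347.6604371  213.86699541]]
0.021 wrist front [[317.19184331 227.72623058]] [[317.23610365 236.69631247]] side [[349.31380105 209.37960453]] [[347.81185567 211.11119258]]
0.031 wrist front [[317.21406234 236.0849861 ]] [[317.26053497 245.46731967]] side [[349.47136902 206.61272254]] [[347.96447455 208.3335441 ]]
0.036 wrist front [[317.22611786 240.62024805]] [[317.27378081 250.22266436]] side [[349.55061936 205.22109244]] [[348.04123858 206.93644641]]
0.041 wrist front [[317.23887774 245.42049032]] [[317.28779289 255.25309581]] side [[349.63018306 203.82395977]] [[348.11830808 205.53378918]]
0.046 wrist front [[317.25240557 250.50963461]] [[317.30263969 260.5831948 ]] side [[349.71006198 202.42129181]] [[348.19568488 204.12553916]]
```

The tip offset is about +28 mm by both views, so the tip is now at roughly z = 0.039. I'll go down in small steps towards tip ≈ 0.02 and watch Fz.

Emit:
{"op": "jog_arm", "data": {"dp": [[0,0,0.15],[0,0,0.3],[0,0,0.45],[0,0,0.55],[0,0,0.6]], "angular": [[0,0,0],[0,0,0],[0,0,0],[0,0,0],[0,0,0]], "claw": [0,0,0,0,0]}}

```text
t: 5.05
eef_pos: [0.4634, -0.1417, -0.0042]
tool_rot: [-0.0, 0.803, 0.596, -0.0]
contact_force: [0.7, 0.2, -0.2]
gripper_width: -0.001
```

```bash
python3 -c "
from h import *
from station import *
go((-.186,0,.0))
q=read_camera('side');cv2.imwrite('pics/side4z.png',cv2.resize(q['pixels'][170:250,290:390],None,fx=8,fy=7,interpolation=cv2.INTER_CUBIC))
"
```

```text
t 5.05 jig [-0.188  0.001 -0.004] F [ 0.706  0.161 -0.157] F jig x 0.3541261100820918
target (-0.186, 0, 0.0) dp [ 0.066  0.028 -0.167] ang [-0.006 -0.    -0.074]
```

View pics/side4z.png

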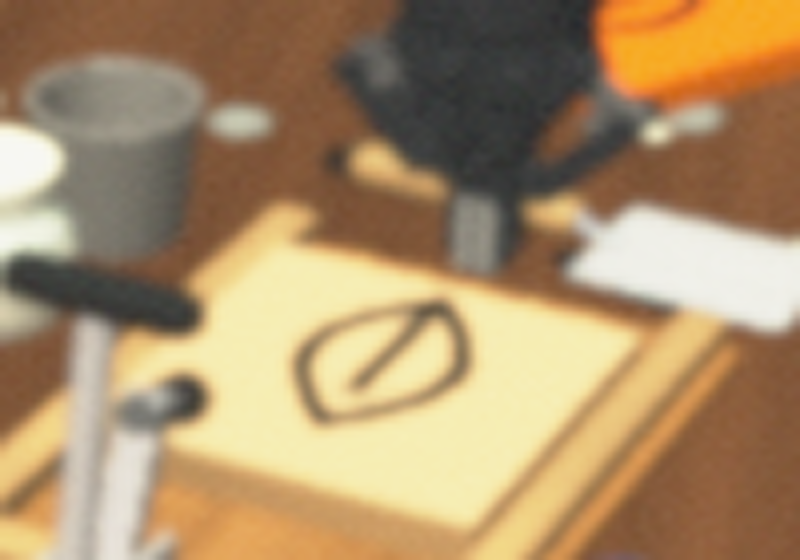

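Emit:
{"op": "jog_arm", "data": {"dp": [[0,0,0.1],[0,0,0.15],[0.2,0,0.15],[0.4,0,0.15],[0.6,0,0.15]], "angular": [[0,0,0],[0,0,0],[0,0,0],[0,0,0],[0,0,0]], "claw": [0,0,0,0,0]}}

```text
t: 5.6
eef_pos: [0.4682, -0.1269, -0.0074]
tool_rot: [0.0, 0.803, 0.597, 0.0]
contact_force: [-0.3, -3.1, 0.6]
gripper_width: -0.003
```

Emit:
{"op": "jog_arm", "data": {"dp": [[0.2,0,0],[0.4,0,0],[0.6,0,0],[0.8,0,0],[1.0,0,0]], "angular": [[0,0,0],[0,0,0],[0,0,0],[0,0,0],[0,0,0]], "claw": [0,0,0,0,0]}}

```text
t: 6.1
eef_pos: [0.4752, -0.1034, -0.0075]
tool_rot: [0.0, 0.803, 0.596, -0.0]
contact_force: [-1.0, -3.7, 2.5]
gripper_width: 0.002
```

```bash
python3 -c "
from h import *
from station import *
go((-.111,0,-.008))
q=read_camera('side');cv2.imwrite('pics/side5z.png',cv2.resize(q['pixels'][170:270,280:380],None,fx=6,fy=6,interpolation=cv2.INTER_CUBIC))
r=read_camera('wrist');cv2.imwrite('pics/wrist5.png',r['pixels']);pickle.dump(r,open('wrist5.pkl','wb'))
"
```

```text
t 6.1 jig [-0.148  0.    -0.007] F [-0.994 -3.706  2.467] F jig x -3.836171618990604
target (-0.111, 0, -0.008) dp [ 1.461 -0.     0.021] ang [-0.     0.004 -0.076]
```

View pics/side5z.png

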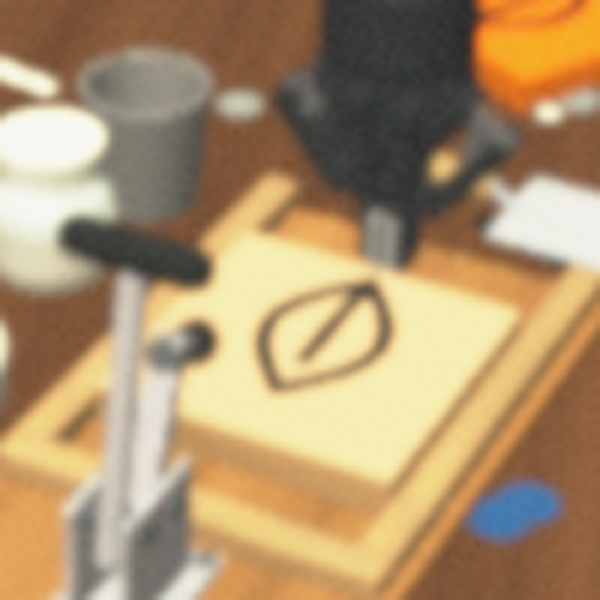

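View pics/wrist5.png

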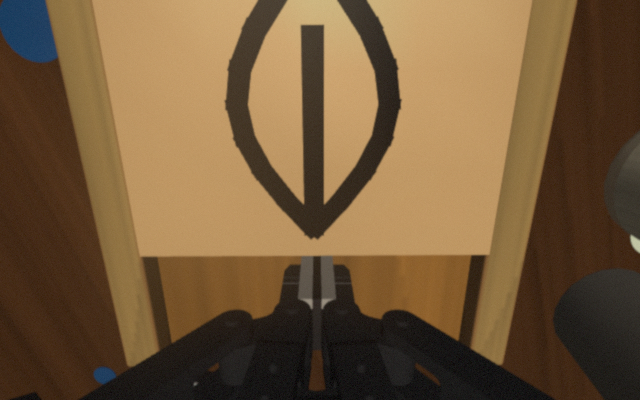

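Contact at about 3.8 N, and the panel is now sliding. Its rear edge is at wrist row 256, right at the tips.

```bash
python3 -c "
from h import *
r=pickle.load(open('wrist5.pkl','rb'))
for P in plane(r,[[140,257],[490,255]],.034): print('rear',j(P))
go((-.111,0,-.008))
"
```

```text
rear [-0.13486051  0.07535214  0.034     ]
rear [-0.13463316 -0.07308784  0.034     ]
t 6.2 jig [-0.146  0.    -0.007] F [-0.331  0.629  0.562] F jig x 0.5096892184467111
target (-0.111, 0, -0.008) dp [ 1.409 -0.001  0.023] ang [ 0.004 -0.011 -0.058]
```

Emit:
{"op": "jog_arm", "data": {"dp": [[0.25,0,0],[0.5,0,0],[0.75,0,0],[1.0,0,0],[1.2,0,0]], "angular": [[0,0,0],[0,0,0],[0,0,0],[0,0,0],[0,0,0]], "claw": [0,0,0,0,0]}}

```text
t: 6.7
eef_pos: [0.4839, -0.0742, -0.0075]
tool_rot: [-0.0, 0.803, 0.597, -0.0]
contact_force: [-1.3, -5.1, 2.5]
gripper_width: 0.001
```

Emit:
{"op": "jog_arm", "data": {"dp": [[0.05,0,0],[0.1,0,0],[0.15,0,0],[0.2,0,0],[0.25,0,0]], "angular": [[0,0,0],[0,0,0],[0,0,0],[0,0,0],[0,0,0]], "claw": [0,0,0,0,0]}}

```text
t: 7.2
eef_pos: [0.4855, -0.0692, -0.0075]
tool_rot: [0.0, 0.803, 0.596, -0.0]
contact_force: [-2.2, -5.1, 3.0]
gripper_width: -0.002
```

```bash
python3 -c "
from h import *
from station import *
go((-.111,0,-.008))
r=read_camera('wrist');cv2.imwrite('pics/wrist6.png',r['pixels']);pickle.dump(r,open('wrist6.pkl','wb'))
"
```

```text
t 7.2 jig [-0.112  0.    -0.007] F [-2.183 -5.144  3.03 ] F jig x -5.551015087125435
target (-0.111, 0, -0.008) dp [0.035 0.002 0.021] ang [-0.002  0.006 -0.08 ]
```

View pics/wrist6.png

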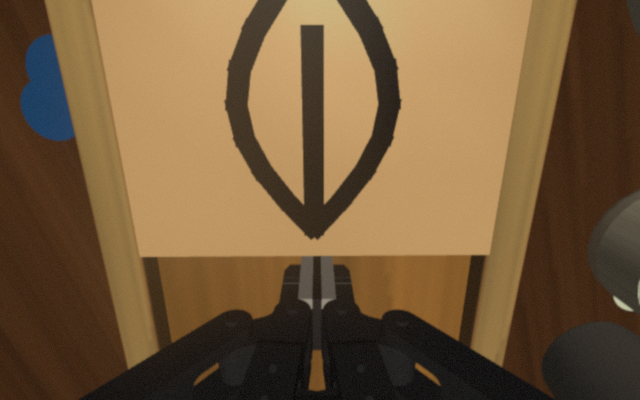

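The rear edge is still at the tips, at about jig x = −0.101. I'll press slowly until the stop shows up as a rise in force.

Emit:
{"op": "jog_arm", "data": {"dp": [[0.03,0,0],[0.06,0,0],[0.09,0,0],[0.12,0,0],[0.15,0,0]], "angular": [[0,0,0],[0,0,0],[0,0,0],[0,0,0],[0,0,0]], "claw": [0,0,0,0,0]}}

```text
t: 7.75
eef_pos: [0.4855, -0.0686, -0.0075]
tool_rot: [0.001, 0.803, 0.595, -0.002]
contact_force: [-4.2, -13.7, 7.1]
gripper_width: -0.0
```

```bash
python3 -c "
from h import *
go((-.111,0,-.008))
"
```

```text
t 7.75 jig [-0.111  0.    -0.008] F [ -4.208 -13.705   7.125] F jig x -14.336018938030366
target (-0.111, 0, -0.008) dp [0.011 0.006 0.019] ang [-0.013  0.047 -0.104]
```

Emit:
{"op": "jog_arm", "data": {"dp": [[0.03,0,0],[0.06,0,0],[0.08,0,0],[0.08,0,0],[0.08,0,0]], "angular": [[0,0,0],[0,0,0],[0,0,0],[0,0,0],[0,0,0]], "claw": [0,0,0,0,0]}}

```text
t: 8.25
eef_pos: [0.4855, -0.0686, -0.0075]
tool_rot: [0.001, 0.804, 0.595, -0.003]
contact_force: [-4.9, -17.3, 6.8]
gripper_width: -0.004
```

```bash
python3 -c "
from h import *
from station import *
go((-.130,0,-.008))
r=read_camera('wrist');pickle.dump(r,open('wrist7.pkl','wb'))
r=read_camera('top');cv2.imwrite('pics/top7.png',cv2.resize(r['pixels'][150:270,225:385],None,fx=5,fy=5))
"
```

```text
t 8.25 jig [-0.111  0.    -0.008] F [ -4.87  -17.35    6.759] F jig x -18.018868504438576
target (-0.13, 0, -0.008) dp [-0.748  0.015  0.025] ang [-0.018  0.071 -0.126]
```

View pics/top7.png

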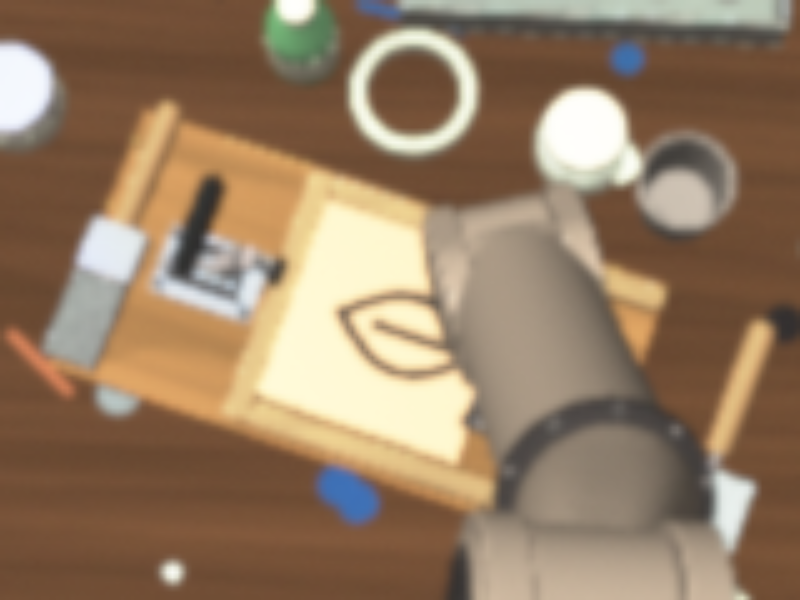

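The panel is flush against the stop, with the front edge at (325,200)–(257,395) in the top zoom and 18 N against a rigid stop. Now I'll back off and rise.

Emit:
{"op": "jog_arm", "data": {"dp": [[-0.4,0,0],[-0.8,0,-0.2],[-0.8,0,-2.0],[-0.8,0,-3.9],[-0.8,0,-5.8]], "angular": [[0,0,0],[0,0,0],[0,0,0],[0,0,0],[0,0,0]], "claw": [0,0,0,0,0]}}

```text
t: 8.85
eef_pos: [0.4812, -0.0813, 0.1392]
tool_rot: [-0.001, 0.802, 0.597, 0.0]
contact_force: [1.9, -2.1, -0.1]
gripper_width: -0.0
```

Emit:
{"op": "jog_arm", "data": {"dp": [[0,0,-1.0],[0,0,-2.0],[0,0,-2.6],[0,0,-2.6],[0,0,-2.6]], "angular": [[0,0,0],[0,0,0],[0,0,0],[0,0,0],[0,0,0]], "claw": [30,30,30,30,30]}}

```text
t: 9.35
eef_pos: [0.4814, -0.0819, 0.2022]
tool_rot: [-0.0, 0.802, 0.597, 0.0]
contact_force: [0.0, -0.0, -0.6]
gripper_width: 0.346
```

```bash
python3 -c "
from h import *
from station import *
go((.05,0,.20),(.05,0,.143))
r=read_camera('wrist');cv2.imwrite('pics/wrist8.png',r['pixels']);pickle.dump(r,open('wrist8.pkl','wb'))
"
```

```text
t 9.35 jig [-0.125  0.     0.202] F [ 0.035 -0.031 -0.624] F jig x -0.02006960237585721
target (0.05, 0, 0.2) dp [ 7.007 -0.023  0.091] ang [ 0.002 -0.005 -0.064]
target (0.05, 0, 0.143) dp [ 7.006 -0.023  2.371] ang [ 0.002 -0.005 -0.064]
```

View pics/wrist8.png

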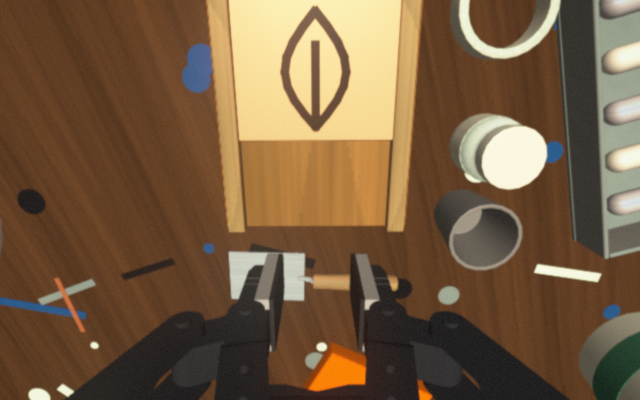

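```bash
python3 -c "
from h import *
r=pickle.load(open('wrist8.pkl','rb'))
for P in plane(r,[[243,140],[393,140]],.034): print('rear',j(P))
"
```

```text
rear [-0.09955833  0.07186568  0.034     ]
rear [-0.10029922 -0.07340516  0.034     ]
```

Emit:
{"op": "jog_arm", "data": {"dp": [[1.2,0,0],[2.8,0,0],[4.4,0,0],[6.0,0,0],[7.0,0,0.1]], "angular": [[0,0,0],[0,0,0],[0,0,0],[0,0,0],[0,0,0]], "claw": [30,30,30,30,30]}}

```text
t: 9.9
eef_pos: [0.5317, 0.0889, 0.1989]
tool_rot: [-0.001, 0.802, 0.598, -0.0]
contact_force: [0.7, -0.2, -0.2]
gripper_width: 0.351
```

Emit:
{"op": "jog_arm", "data": {"dp": [[0,0,0.5],[0,0,1.0],[0,0,1.3],[0,0,1.3],[0,0,1.3]], "angular": [[0,0,0],[0,0,0],[0,0,0],[0,0,0],[0,0,0]], "claw": [30,30,30,30,30]}}

```text
t: 10.4
eef_pos: [0.5318, 0.0841, 0.1672]
tool_rot: [-0.0, 0.803, 0.596, -0.0]
contact_force: [-0.1, 0.5, 0.7]
gripper_width: 0.351
```

```bash
python3 -c "
from h import *
from station import *
go((.05,0,.143),(.084,0,.143))
r=read_camera('wrist');cv2.imwrite('pics/wrist9.png',r['pixels']);pickle.dump(r,open('wrist9.pkl','wb'))
q=read_camera('side');pickle.dump(q,open('side9.pkl','wb'));cv2.imwrite('pics/side9z.png',cv2.resize(q['pixels'][150:290,230:390],None,fx=5,fy=4,interpolation=cv2.INTER_CUBIC))
"
```

```text
t 10.4 jig [ 0.048 -0.001  0.167] F [-0.084  0.512  0.673] F jig x 0.4680455000271098
target (0.05, 0, 0.143) dp [ 0.068 -0.045  0.969] ang [-0.006  0.006 -0.091]
target (0.084, 0, 0.143) dp [ 1.428 -0.056  0.968] ang [-0.006  0.006 -0.091]
```

View pics/wrist9.png

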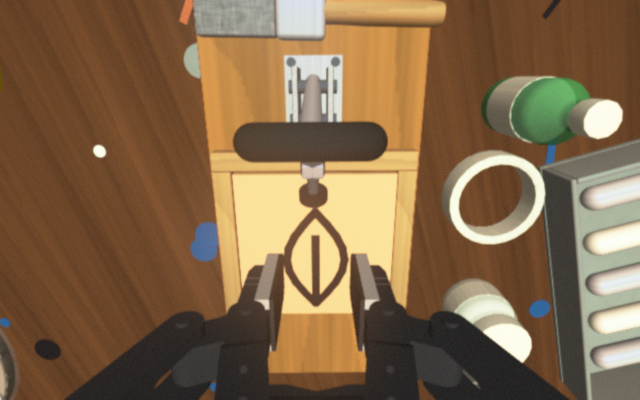

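View pics/side9z.png

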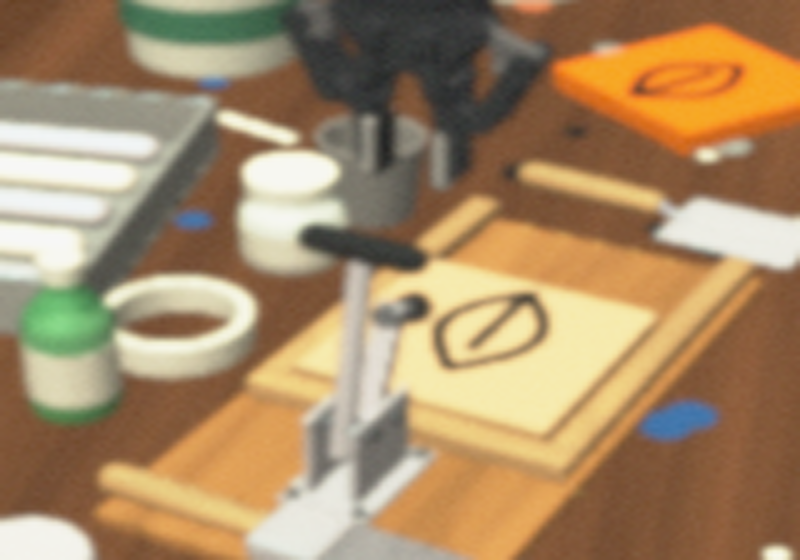

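```bash
python3 -c "
from h import *
S=pickle.load(open('side9.pkl','rb'));W=pickle.load(open('wrist9.pkl','rb'))
for z in (.17,.18,.19,.2,.21):
  print(z,proj(S,[w((.048,.022,z)),w((.048,-.022,z))]).ravel(), 'wrist front',proj(W,w((.048+.008,.022,z))))
X,e=tri(W,[[243,141],[378,141]],S,[[312,214],[293,209.3]]);print([j(x) for x in X],e)
X,e=tri(W,[[243,141],[378,141]],S,[[293,209.3],[312,214]]);print([j(x) for x in X],e)
"
```

```text
0.17 [320.42709603 206.49210757 304.69852525 201.88353388] wrist front [[273.37953369 227.88262328]]
0.18 [320.48186951 203.01766668 304.676194   198.44259653] wrist front [[271.08163646 235.88734603]]
0.19 [320.53718523 199.50883037 304.65364525 194.96814553] wrist front [[268.52799418 244.78295645]]
0.2 [320.59305127 195.96508535 304.63087581 191.45968887] wrist front [[265.67339615 254.72694592]]
0.21 [320.64947588 192.38590806 304.60788242 187.91672486] wrist front [[262.46130794 265.91625209]]
[array([0.10551345, 0.03071675, 0.18453526]), array([ 0.10133728, -0.02679412,  0.17704419])] [array([2.56173475, 7.9510421 ]), array([0.33200433, 1.08049621])]
[array([0.12536021, 0.00836587, 0.20796395]), array([ 0.08921265, -0.00372415,  0.16654885])] [array([65.25605687, 61.22976912]), array([6.95175985, 9.14755952])]
```

Measured from the side view, the tips are at z ≈ 0.198 for reported 0.167, so the offset is 31 mm with the fingers open. The rear edge at x = −0.100 confirms the panel is home. I'll lower to tip ≈ 0.169 (reported 0.138), then approach the bar.

Emit:
{"op": "jog_arm", "data": {"dp": [[0,0,0.4],[0,0,0.8],[0,0,1.15],[0.5,-0.03,1.15],[1.0,-0.03,1.15]], "angular": [[0,0,0],[0,0,0],[0,0,0],[0,0,0],[0,0,0]], "claw": [30,30,30,30,30]}}

```text
t: 11.0
eef_pos: [0.5385, 0.1104, 0.1385]
tool_rot: [-0.0, 0.803, 0.596, -0.0]
contact_force: [-0.7, 0.6, 0.3]
gripper_width: 0.353
```

```bash
python3 -c "
from h import *
from station import *
go((.084,0,.139),(.105,0,.141),(.136,0,.137),(.165,0,.125))
r=read_camera('wrist');cv2.imwrite('pics/wrist10.png',r['pixels'])
q=read_camera('side');cv2.imwrite('pics/side10z.png',cv2.resize(q['pixels'][150:290,230:390],None,fx=5,fy=4,interpolation=cv2.INTER_CUBIC))
"
```

```text
t 11.0 jig [ 0.075 -0.     0.138] F [-0.678  0.576  0.313] F jig x 0.36066273956033174
target (0.084, 0, 0.139) dp [ 0.345 -0.008 -0.022] ang [-0.007 -0.    -0.077]
target (0.105, 0, 0.141) dp [ 1.185 -0.013 -0.102] ang [-0.007 -0.    -0.077]
target (0.136, 0, 0.137) dp [ 2.425 -0.021  0.058] ang [-0.007 -0.    -0.077]
target (0.165, 0, 0.125) dp [ 3.585 -0.029  0.538] ang [-0.007 -0.    -0.077]
```

View pics/side10z.png

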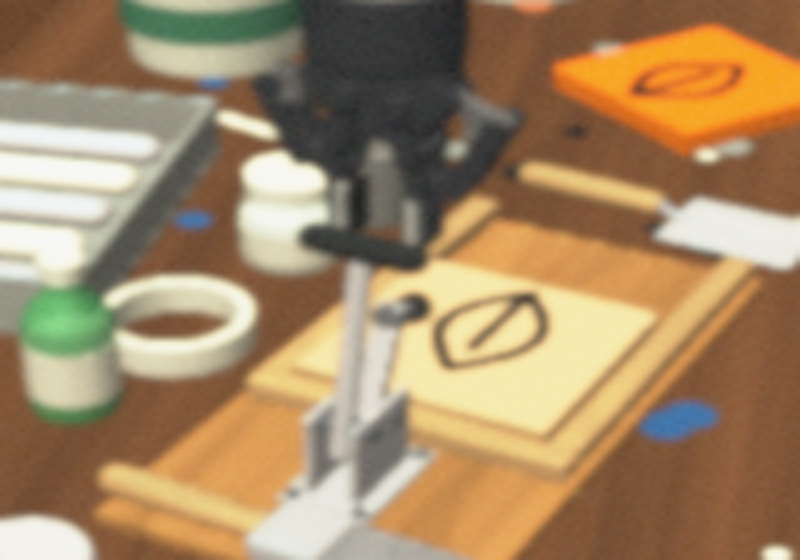

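View pics/wrist10.png

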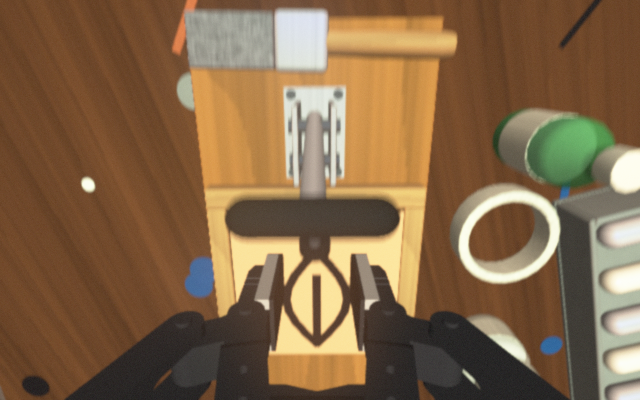

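The fingers are behind the bar, centred on it, and the tips are hidden behind it at about the right height. Start pushing.

Emit:
{"op": "jog_arm", "data": {"dp": [[0.3,0,0],[0.6,0,-0.05],[0.9,0,-0.1],[1.2,0,-0.1],[1.5,0,-0.1]], "angular": [[0,0,0],[0,0,0],[0,0,0],[0,0,0],[0,0,0]], "claw": [30,30,30,30,30]}}

```text
t: 11.6
eef_pos: [0.5495, 0.1455, 0.1415]
tool_rot: [0.0, 0.803, 0.596, -0.0]
contact_force: [-2.1, -3.7, 3.4]
gripper_width: 0.351
```

```bash
python3 -c "
from h import *
from station import *
go((.105,0,.141),(.136,0,.137),(.165,0,.125),(.185,0,.111),(.197,0,.098))
q=read_camera('side');cv2.imwrite('pics/side11z.png',cv2.resize(q['pixels'][150:290,230:390],None,fx=5,fy=4,interpolation=cv2.INTER_CUBIC))
"
```

```text
t 11.6 jig [ 0.112 -0.001  0.141] F [-2.147 -3.688  3.427] F jig x -4.144360261201026
target (0.105, 0, 0.141) dp [-0.287 -0.03   0.019] ang [ 0.003  0.004 -0.077]
target (0.136, 0, 0.137) dp [ 0.953 -0.039  0.178] ang [ 0.003  0.004 -0.077]
target (0.165, 0, 0.125) dp [ 2.113 -0.047  0.658] ang [ 0.003  0.004 -0.077]
target (0.185, 0, 0.111) dp [ 2.913 -0.052  1.218] ang [ 0.003  0.004 -0.077]
target (0.197, 0, 0.098) dp [ 3.394 -0.056  1.737] ang [ 0.003  0.004 -0.077]
```

View pics/side11z.png

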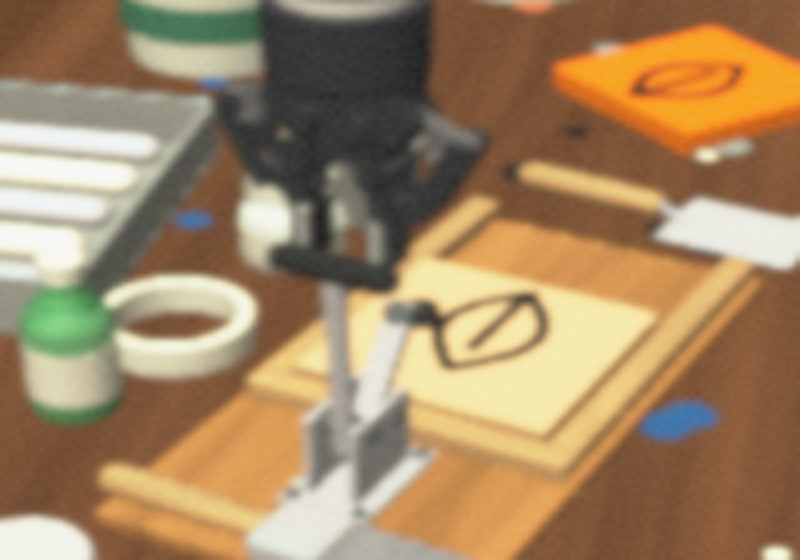

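The handle is following (now upright), with about 4 N as expected. Continuing along the arc.

Emit:
{"op": "jog_arm", "data": {"dp": [[0.45,-0.01,0.05],[0.9,-0.02,0.15],[1.35,-0.03,0.3],[1.75,-0.04,0.48],[2.1,-0.05,0.65]], "angular": [[0,0,0],[0,0,0],[0,0,0],[0,0,0],[0,0,0]], "claw": [30,30,30,30,30]}}

```text
t: 12.15
eef_pos: [0.5634, 0.1975, 0.1245]
tool_rot: [-0.0, 0.802, 0.597, 0.0]
contact_force: [-0.7, -2.2, 1.4]
gripper_width: 0.35
```

```bash
python3 -c "
from h import *
from station import *
go((.165,0,.125),(.175,0,.120),(.185,0,.111),(.197,0,.098),(.209,0,.081))
q=read_camera('side');cv2.imwrite('pics/side12z.png',cv2.resize(q['pixels'][150:290,230:390],None,fx=5,fy=4,interpolation=cv2.INTER_CUBIC))
"
```

```text
t 12.15 jig [0.166 0.001 0.124] F [-0.661 -2.223  1.424] F jig x -2.319731631470501
target (0.165, 0, 0.125) dp [-0.04   0.024 -0.022] ang [-0.003 -0.01  -0.063]
target (0.175, 0, 0.12) dp [0.36  0.022 0.178] ang [-0.003 -0.01  -0.063]
target (0.185, 0, 0.111) dp [0.759 0.02  0.539] ang [-0.003 -0.01  -0.063]
target (0.197, 0, 0.098) dp [1.239 0.017 1.059] ang [-0.003 -0.01  -0.063]
target (0.209, 0, 0.081) dp [1.718 0.015 1.739] ang [-0.003 -0.01  -0.063]
```

View pics/side12z.png

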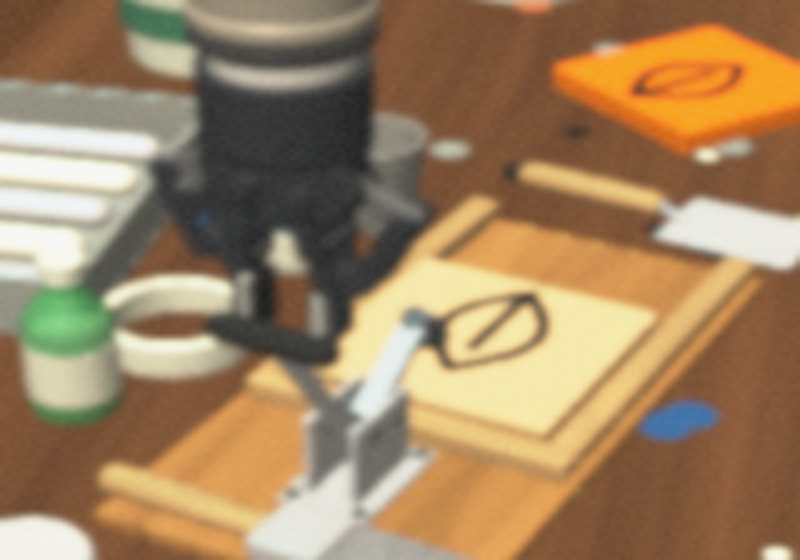

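Emit:
{"op": "jog_arm", "data": {"dp": [[0.4,0.02,0.2],[0.75,0.02,0.5],[1.1,0.02,0.85],[1.4,0.02,1.2],[1.7,0.02,1.6]], "angular": [[0,0,0],[0,0,0],[0,0,0],[0,0,0],[0,0,0]], "claw": [30,30,30,30,30]}}

```text
t: 12.7
eef_pos: [0.5762, 0.2373, 0.0842]
tool_rot: [-0.0, 0.803, 0.597, 0.0]
contact_force: [0.6, -0.0, 0.9]
gripper_width: 0.352
```

```bash
python3 -c "
from h import *
from station import *
go((.209,0,.081),(.2,0,.2))
q=read_camera('side');cv2.imwrite('pics/side13z.png',cv2.resize(q['pixels'][150:290,230:390],None,fx=5,fy=4,interpolation=cv2.INTER_CUBIC))
"
```

```text
t 12.7 jig [ 0.208 -0.     0.084] F [ 0.566 -0.023  0.904] F jig x 0.13749759489179383
target (0.209, 0, 0.081) dp [ 0.049 -0.019  0.126] ang [ 0.    -0.003 -0.07 ]
target (0.2, 0, 0.2) dp [-0.31  -0.016 -4.634] ang [ 0.    -0.003 -0.07 ]
```

View pics/side13z.png

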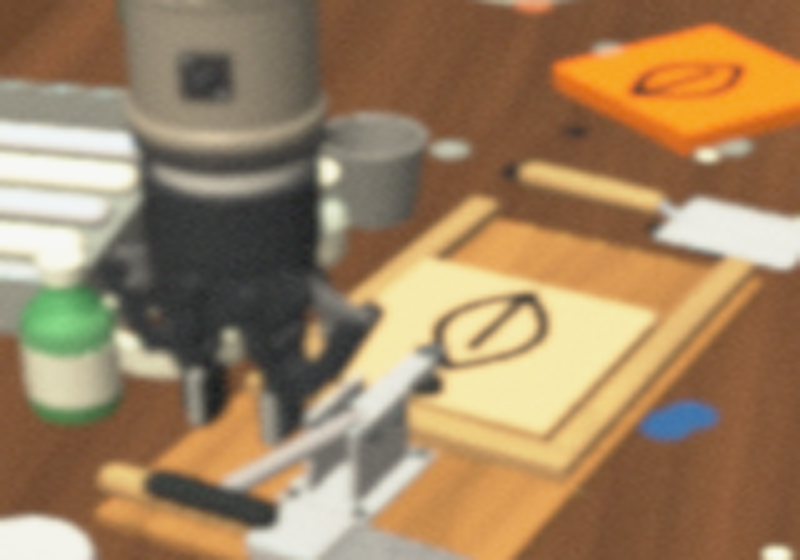

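The handle snapped over with zero force on the fingers. The crossbar now lies low at (210,497) and the pad is on the panel edge at (430,365). I'll retreat straight up, then swing aside for a check.

Emit:
{"op": "jog_arm", "data": {"dp": [[-0.2,0,-0.8],[-0.3,0,-2.4],[-0.3,0,-4.0],[-0.3,0,-5.6],[-0.3,0,-7.0]], "angular": [[0,0,0],[0,0,0],[0,0,0],[0,0,0],[0,0,0]], "claw": [30,30,30,30,30]}}

```text
t: 13.25
eef_pos: [0.574, 0.2294, 0.262]
tool_rot: [0.0, 0.803, 0.596, 0.001]
contact_force: [1.0, -0.5, -0.5]
gripper_width: 0.352
```

Emit:
{"op": "jog_arm", "data": {"dp": [[-1.5,0,0],[-3.2,0,0],[-5.0,0,0],[-6.8,0,0],[-8.0,0,0]], "angular": [[0,0,0],[0,0,0],[0,0,0],[0,0,0],[0,0,0]], "claw": [30,30,30,30,30]}}

```text
t: 13.75
eef_pos: [0.5152, 0.0342, 0.2598]
tool_rot: [0.0, 0.804, 0.595, -0.001]
contact_force: [-0.3, -0.0, -0.6]
gripper_width: 0.347
```

Emit:
{"op": "jog_arm", "data": {"dp": [[-1.5,0,0],[-3.2,0,0],[-5.0,0,0],[-6.8,0,0],[-8.0,0,0]], "angular": [[0,0,0],[0,0,0],[0,0,0],[0,0,0],[0,0,0]], "claw": [30,30,30,30,30]}}

```text
t: 14.25
eef_pos: [0.457, -0.1571, 0.2599]
tool_rot: [0.0, 0.804, 0.595, -0.0]
contact_force: [0.2, -0.3, -1.0]
gripper_width: 0.348
```

```bash
python3 -c "
from h import *
from station import *
go()
q=read_camera('side');pickle.dump(q,open('side14.pkl','wb'));cv2.imwrite('pics/side14z.png',cv2.resize(q['pixels'][150:290,230:390],None,fx=5,fy=4,interpolation=cv2.INTER_CUBIC))
r=read_camera('top');pickle.dump(r,open('top14.pkl','wb'));cv2.imwrite('pics/top14.png',cv2.resize(r['pixels'][150:270,225:385],None,fx=5,fy=5,interpolation=cv2.INTER_CUBIC))
"
```

```text
t 14.25 jig [-0.204  0.003  0.26 ] F [ 0.196 -0.279 -1.044] F jig x -0.21198689554919709
```

View pics/side14z.png

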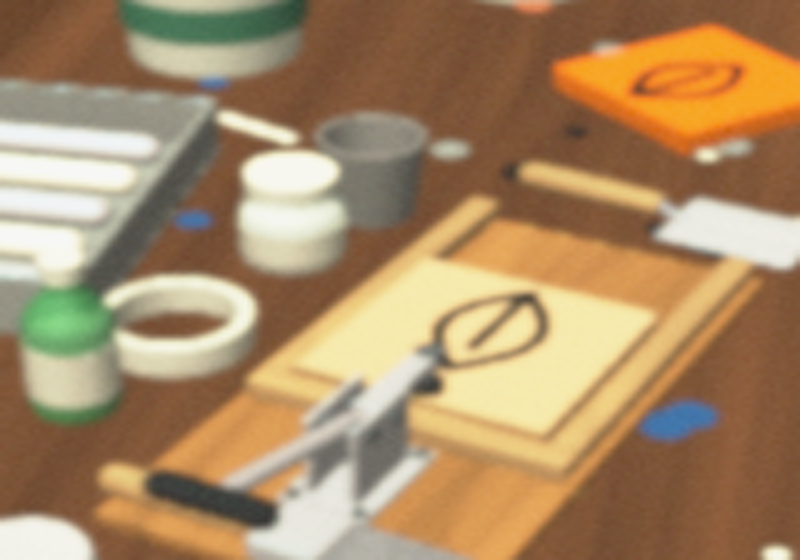

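View pics/top14.png

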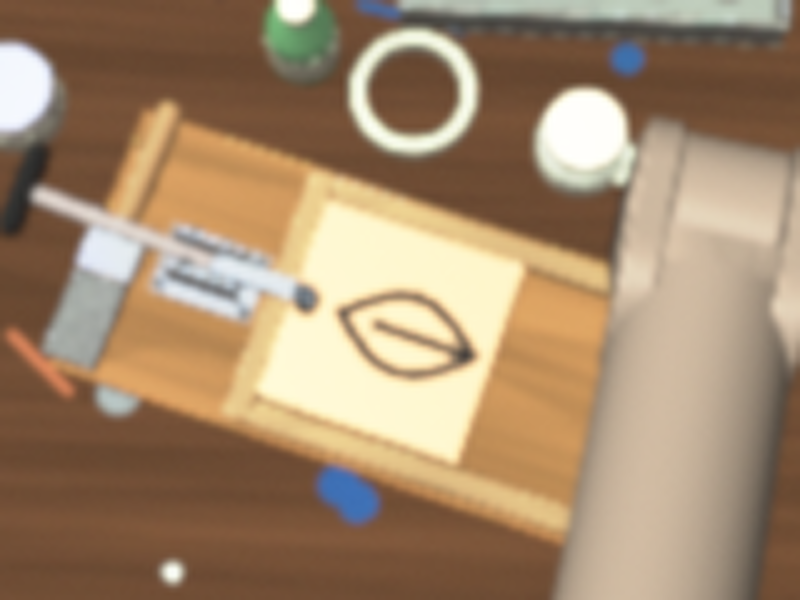

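The side and top views show the handle down along jig +x, the bar at (25,188) in the top zoom, the pad at (305,297) on the panel edge, and the bystanders where they were. I'll check the numbers, then hand in.

```bash
python3 -c "
from h import *
T=pickle.load(open('top14.pkl','rb'));S=pickle.load(open('side14.pkl','rb'))
X,e=tri(T,np.array([[36,148],[13,230]])/5+[224.6,149.6],S,np.array([[150/5,482/4],[272/5,515/4]])+[229.6,149.6]);print('bar',[j(x) for x in X],e)
for P in plane(T,np.array([[525,267],[460,463],[325,202],[257,394]])/5+[224.6,149.6],.034): print('panel',j(P))
from station import *
hand_in()
"
```

```text
bar [array([ 0.24316498, -0.02942674,  0.09523286]), array([0.23766816, 0.03006866, 0.09230079])] [array([0.26112984, 0.42174343]), array([0.56978115, 0.93451735])]
panel [-0.10009255 -0.07470668  0.034     ]
panel [-0.1024729   0.07254926  0.034     ]
panel [ 0.04982296 -0.0726687   0.034     ]
panel [0.04802185 0.07330698 0.034     ]
the job is handed in; nothing more can be done
```

The panel is home against the stop, the clamp is locked over it, and I handed the job in at about 14.4 s on the clock. `hand_in()` reports no verdict.

**Panel:** I pushed its rear face about 62 mm along the guides until the force rose to 18 N with no further movement. The last check put its rear edge at jig x ≈ −0.100 to −0.102 and its front edge at ≈ 0.048 to 0.050. Fully home is −0.100 and 0.050, so it agrees to within about 2 mm.

**Clamp:** I pushed the crossbar over past its dead point with the fingers on either side of the handle, using about 4 N. It then snapped over by itself. The bar measured x ≈ 0.240, z ≈ 0.094, against the expected locked position of 0.241, 0.095. The pad is on the panel's edge and the arm is clear of everything.

**Disagreement:** the real fingertips sit about 27–31 mm behind the reported TCP. My first push therefore passed over the panel without touching it. I measured the offset by camera and allowed for it from then on.

**Other objects:** in the side and top views the nearby objects look unmoved, judged by eye. The arm hides the knife and cup in the last top view, but the side view shows both in place. The brush is partly hidden under the locked handle.

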